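# Lay out a cabinet door kit around its panel for glue-up

## Task

Lay out the four frame parts of this small cabinet door flat on the bench around its panel, ready for glue: with the pencilled triangle pointing to the top of the door, seen from above, the narrow rail goes above the panel, the wide rail below it, the stile with the hinge borings to its left and the plain stile to its right. Set each part parallel to the panel's edge and centred on it, with a gap of about 25 mm (two fingers) between part and panel all round. Leave the panel where it lies, and do not disturb the offcut, glue bottle, drill or tape measure.

Things in the scene. Friction and masses are not known exactly. Their poses are not given: they have to be found in the camera images.
- panel: Thin white square door panel, 120 x 120 x 6 mm, loose, flat on the bench, turned any way. A pencilled triangle (78 mm high, 72 mm wide) on its face points to the top end of the door. Origin: centre of its underside. x axis: the way the triangle points (top of the door); y axis: to the left, seen from above with that end away from you; z up.
- hinge_stile: Hinge stile: bare-wood bar 204 long x 48 wide x 22 mm thick, lying flat, with two round hinge-cup borings (35 mm across, 13 mm deep) in its upper face, 64 mm either side of the middle. Its middle 90 mm is solid. Origin: centre of its underside. x axis: along its length; z up. Either way round will do.
- plain_stile: Plain stile: bare-wood bar 204 long x 48 wide x 22 mm thick, lying flat, with no holes. Origin: centre of its underside. x axis: along its length; z up. Either way round will do.
- narrow_rail: Narrow (top) rail: short bare-wood bar 104 long x 40 wide x 22 mm thick, lying flat, with two small dark pocket-screw slots near each end of its upper face. Origin: centre of its underside. x axis: along its length; z up. Either way round will do.
- wide_rail: Wide (bottom) rail: short bare-wood bar 104 long x 60 wide x 22 mm thick, lying flat, with two small dark pocket-screw slots near each end of its upper face. Origin: centre of its underside. x axis: along its length; z up. Either way round will do.
- offcut: Bystander, not part of the door: plain wooden offcut 70 x 40 x 22 mm without any slots, lying beyond the panel. Origin: centre of its underside.
- glue_bottle: Bystander: white glue bottle, 54 mm across and 130 mm tall, standing towards the far left of the bench. Origin: centre of its underside.
- drill: Bystander: dark green cordless drill standing on its battery, about 205 mm tall and 210 mm long, near the robot, to its right. Origin: centre of the underside of the battery.
- tape_measure: Bystander: red tape measure, 75 x 42 x 66 mm, standing towards the far right of the bench. Origin: centre of its underside.
Mind the look-alikes: they are no part of the job. What is shaped like the plain_stile but blue is not meant.

How it is judged:
At the end, for the whole second after the job is handed in: In the panel's frame: narrow rail above, wide rail below, hinge stile left, plain stile right, each 11 to 39 mm off its edge, centred (rails 14, stiles 18 mm), parallel within 8 degrees, flat on the bench, at rest; panel flat, within 30 mm of its start (x of hinge_stile in the frame of panel between -0.018 and 0.018 m and y of hinge_stile in the frame of panel between 0.095 and 0.123 m and angle between the x axis of each of hinge_stile, plain_stile and the x axis of panel, either way round below 0.14 rad and angle between each of hinge_stile, plain_stile, narrow_rail, wide_rail's own z axis and vertical below 0.05 rad and height (world z) of each of hinge_stile, plain_stile, narrow_rail, wide_rail below 0.005 m and linear speed of each of hinge_stile, plain_stile, narrow_rail, wide_rail, panel below 0.01 m/s and x of plain_stile in the frame of panel between -0.018 and 0.018 m and y of plain_stile in the frame of panel between -0.123 and -0.095 m and x of narrow_rail in the frame of panel between 0.091 and 0.119 m and y of narrow_rail in the frame of panel between -0.014 and 0.014 m and angle between the x axis of each of narrow_rail, wide_rail and the y axis of panel, either way round below 0.14 rad and x of wide_rail in the frame of panel between -0.129 and -0.101 m and y of wide_rail in the frame of panel between -0.014 and 0.014 m and angle between panel's own z axis and vertical below 0.03 rad and height (world z) of panel below 0.004 m and distance of panel from where it was at the start of the episode below 0.03 m); the robot touches nothing.
It fails at once if the panel is shoved more than 30 mm or lifted off the bench (distance of panel from where it was at the start of the episode above 0.03 m).
It fails at once if the offcut is disturbed (moved more than 30 mm) (distance of offcut from where it was at the start of the episode above 0.03 m).
It fails at once if the glue bottle is disturbed (moved more than 30 mm) (distance of glue_bottle from where it was at the start of the episode above 0.03 m).
It fails at once if the drill is disturbed (moved more than 30 mm) (distance of drill from where it was at the start of the episode above 0.03 m).
It fails at once if the tape measure is disturbed (moved more than 30 mm) (distance of tape_measure from where it was at the start of the episode above 0.03 m).
It also fails if it takes over 112 s, if anything falls off the work surface, if the arm or the gripper's body presses on something with over 40 N, if the wrist force passes 120 N, or if a joint passes its speed limit or range.

## Robot

A 6-joint arm with a two-finger parallel gripper is mounted at the origin on the work surface. World frame = base frame: x ahead of the robot, y to its left, z up, the work surface at z = 0. Lengths are in m, angles in rad, forces in N, time in s.
With the tool pointing down it reaches from about 0.4 to 0.825 m from the base axis. Payload 7 kg.
Tool frame: the origin (TCP) lies at the very end of the fingers, on their centre line; the grasp point (between the pads) lies arm.hold_point_z behind it (arm.hold_point_z is the distance from the TCP to the grasp point, in m); z points along the fingers, y is the line along which they close (so a half turn about z gives the same grasp; the last joint's range is limited). The gripper opens to 88 mm and grips with 3 to 60 N. Pads are 19 mm wide; open, the fingers measure 130 mm over their backs; the gripper's body (78 mm by 193 mm) begins 47 mm behind the grasp point.
Start: joints at [1.493, 0.359, 0.012, 0, -1.224, -0.288], TCP at [0.241, 0.63, 0.227] pointing down, gripper open.
Joint ranges: [-3.07, 3.07], [-1.43, 2.12], [-1.02, 1.25], [-3.03, 1.67], [-3.05, -0], [-3.03, 3.03]. Speed limits (rad/s): [2.39, 2.39, 3.01, 3.14, 3.14, 3.14].

## Interface

Orientations are given as [roll, pitch, yaw] about the fixed x, y, z axes, in that order (R = Rz(yaw) Ry(pitch) Rx(roll)).
In Python, from station import arm gives the robot as it stands.
- The arm moves only by the shell command python3 -m creep 'ROWS' [FORCE]. ROWS is a JSON list of rows, 1 to 20 of them, each of 5 numbers: the finger opening in m, then dx, dy, dz in m, then a turn about the tool's z in rad; each row is the pose to reach, as a shift and turn from the pose commanded when the command began, along the tool's axes at that moment; what a row does not reach only later rows make up. A row lasts 1/12 s, in which the tool goes at most 0.0417 m and 0.125 rad, less where a joint would pass 70% of its speed; a pose out of reach is approached as far as the arm can. The fingers move at their own pace and stop on an object; FORCE is the grip in N (left out, the last holds). Time passes only in rows, so rows that do not move let the fingers close. It prints the time, the measured TCP pose, the force, the opening and the grip force at its end.
- arm.get_state(): the state, without advancing time (a new reading comes with each control period).
- arm.grab_frame(name): name is "scene" or "side" or "wrist"; returns the picture (420x560x3 uint8, red, green, blue); there is no depth.
- arm.camera_params(name): a dict with "fx", "fy", "cx", "cy" (pixels), "D" ([k1, k2, p1, p2, k3] as OpenCV has them; the pictures are not rectified), "T" (4x4, takes a point from camera to world coordinates); the wrist camera has in their place "hand_eye" (4x4, takes a point from camera to tool coordinates, whose origin is the TCP and whose axes are the flange's). Camera axes: x right, y down, z forward; pixel columns grow to the right and rows downward; lengths in m; the calibration is good to about 2 mm. A picture is of the moment at which its call begins: read the wrist's pose just before it. camera_params takes no time and is no camera call.
- arm.job_done(): hands the job in; it is judged then, once.
The state is a dict: "t": time; "q": joint angles; "qd": joint speeds; "joint_efforts": joint torques, N m; "eef_pos": TCP position; "ee_rot": TCP orientation; "force": force on the tool from outside, world axes, zero at the start; "moment": the same for the moment, N m; "width": finger opening in m; "gripper_force": force on a finger pad.
Only numpy, scipy, OpenCV 4.12 (cv2) and the standard library are available. Lean on these libraries where they do the work, as an engineer would, in place of code of your own. Each camera call takes 0.05 s, during which the arm holds its last target. There are 200 camera calls.

## Working session

There is one attempt and no reset: what is moved stays moved. The work goes in short steps, Python scripts to look and compute and a shell command to move; the robot and the scene stay as the last step left them, time stands still between calls to the robot, and variables do not carry over. Pictures are saved under pics/ and viewed, at most 14 in all, crops included, and the job is handed in when it is done.

```bash
ls; mkdir -p pics; python3 - <<'E'
from station import arm
import cv2
print(arm.get_state(), arm.hold_point_z)
for n in ("scene","side","wrist"):
    p=arm.camera_params(n); print(n,p)
    cv2.imwrite(f"pics/{n}0.png",cv2.cvtColor(arm.grab_frame(n),cv2.COLOR_RGB2BGR))
E
```

```text
pics
{'t': 0.0, 'q': array([ 1.49305776e+00,  3.59390142e-01,  1.10652277e-02, -3.29584269e-04,
       -1.22412338e+00, -2.88119336e-01]), 'qd': array([ 0.000341  ,  0.00044316,  0.0014127 , -0.00068677, -0.00158566,
        0.0006836 ]), 'joint_efforts': array([-2.44351533e-03, -5.82718885e+01,  2.93060392e+01,  6.99701026e+00,
        7.04320759e-03, -1.61723692e-04]), 'eef_pos': array([0.24132662, 0.6298583 , 0.22562707]), 'ee_rot': array([ 3.13992073e+00, -1.72389800e-04, -3.65969996e-01]), 'force': array([-0.18612121, -0.59336112, -1.08806283]), 'moment': array([0.03659115, 0.00953894, 0.01397141]), 'gripper_force': 0.0, 'width': 0.08759616672297799} 0.0188
scene {'fx': 489.44579184809135, 'fy': 489.44579184809135, 'cx': 285.10443921971455, 'cy': 203.24144096949607, 'D': array([-0.13280957,  0.        ,  0.        ,  0.        ,  0.        ]), 'T': array([[ 5.17974417e-01,  7.28966638e-01, -4.47560212e-01,
         1.06501593e+00],
       [ 8.55395920e-01, -4.41764299e-01,  2.70448007e-01,
        -3.29580734e-01],
       [-5.68548847e-04, -5.22926328e-01, -8.52377693e-01,
     
[... 381 characters left out ...]
.52927402,  0.83702612, -0.86205777],
       [ 0.00461037, -0.84553952, -0.53389294,  0.58941647],
       [ 0.        ,  0.        ,  0.        ,  1.        ]])}
wrist {'fx': 319.540342435627, 'fy': 319.540342435627, 'cx': 278.09079432902814, 'cy': 208.2732077568998, 'D': array([-0.05022763,  0.        ,  0.        ,  0.        ,  0.        ]), 'hand_eye': array([[-8.43646553e-04, -9.53043257e-01, -3.02833021e-01,
         8.34863459e-02],
       [ 9.99999423e-01, -6.02814362e-04, -8.88733674e-04,
        -2.91883990e-04],
       [ 6.64449541e-04, -3.02833596e-01,  9.53043216e-01,
        -1.58530166e-01],
       [ 0.00000000e+00,  0.00000000e+00,  0.00000000e+00,
         1.00000000e+00]])}
```

View pics/scene0.png

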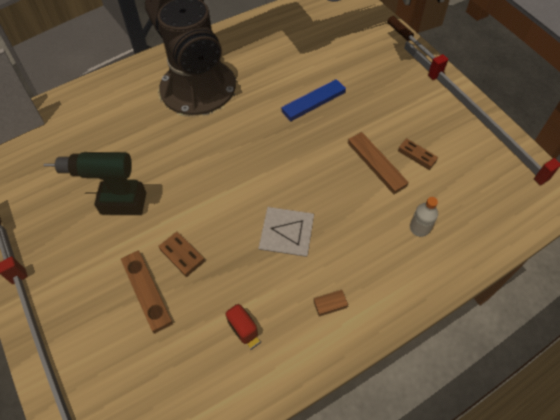

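View pics/side0.png

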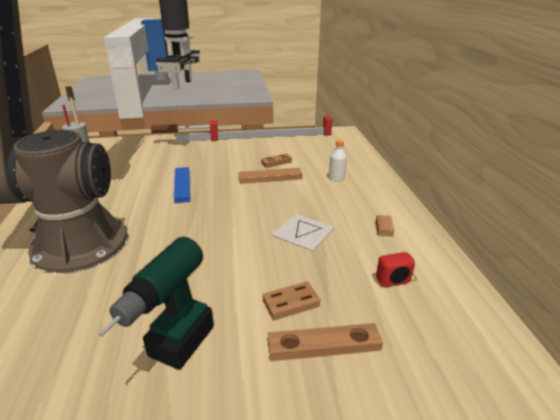

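The scene view shows the panel at (287,232) with its triangle's apex to the left, the hinge stile at (147,290), rails at (182,253) and (417,152), the plain stile at (377,162), and the blue decoy at (314,100). Next I'll make a rectified top view to measure from.

```bash
cat > h.py <<'E'
from station import arm
import cv2, numpy as np
from scipy.spatial.transform import Rotation as R
def camT(n,st=None):
    p=arm.camera_params(n)
    K=np.array([[p['fx'],0,p['cx']],[0,p['fy'],p['cy']],[0,0,1.]])
    if n!='wrist': return K,p['D'],p['T']
    T=np.eye(4);T[:3,:3]=R.from_euler('xyz',st['ee_rot']).as_matrix();T[:3,3]=st['eef_pos']
    return K,p['D'],T@p['hand_eye']
def top(n,z,x0,x1,y0,y1,res,save=None):
    """bird's-eye view: row0 = x1 (x up), col0 = y1 (y left)"""
    st=arm.get_state(); im=cv2.cvtColor(arm.grab_frame(n),cv2.COLOR_RGB2BGR)
    K,D,T=camT(n,st); Ti=np.linalg.inv(T)
    xs=np.arange(x1,x0,-res); ys=np.arange(y1,y0,-res)
    X,Y=np.meshgrid(xs,ys,indexing='ij')
    P=np.stack([X,Y,np.full_like(X,z)],-1).reshape(-1,3)
    uv,_=cv2.projectPoints(P,cv2.Rodrigues(Ti[:3,:3])[0],Ti[:3,3],K,D)
    bad=((P@Ti[:3,:3].T+Ti[:3,3])[:,2]<0.02)
    uv=uv.reshape(*X.shape,2).astype(np.float32); uv[bad.reshape(X.shape)]=-1
    o=cv2.remap(im,uv[...,0],uv[...,1],cv2.INTER_CUBIC)
    if save: cv2.imwrite(save,o)
    return o
def local(d,st=None):
    """world shift -> tool axes"""
    st=st or arm.get_state()
    return R.from_euler('xyz',st['ee_rot']).inv().apply(d)
E
python3 - <<'E'
from h import *
o=top('scene',0.022,0.2,0.85,-.6,.6,.0015,'pics/top0.png'); print(o.shape)
E
```

```text
(434, 800, 3)
```

View pics/top0.png

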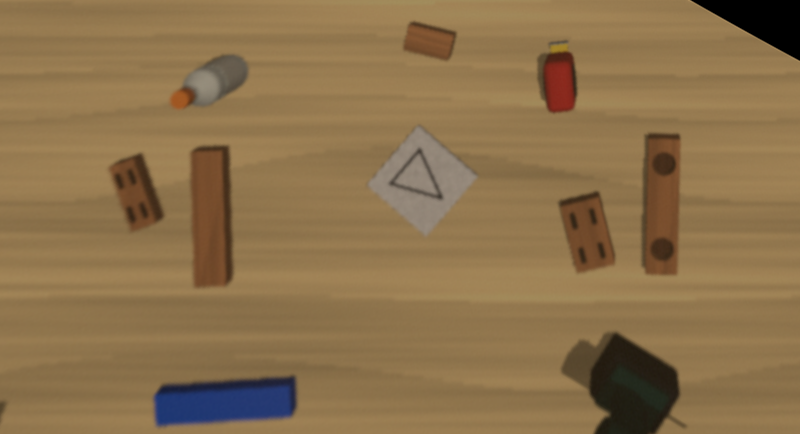

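The top view (1.5 mm/px) shows:
- **Panel:** centre (423,181), triangle apex (442,199), so the door's top points towards -x, -y.
- **Wide rail:** (587,232).
- **Hinge stile:** (662,204).
- **Narrow rail:** (135,192).
- **Plain stile:** (211,216).

I'll measure the parts by colour and start moving towards the wide rail.

```bash
cat >> h.py <<'E'
def rects(o,mask,x1,y1,res,amin):
    mask=cv2.morphologyEx(mask.astype(np.uint8),cv2.MORPH_CLOSE,np.ones((9,9)))
    mask=cv2.morphologyEx(mask,cv2.MORPH_OPEN,np.ones((5,5)))
    out=[]
    for c in cv2.findContours(mask,cv2.RETR_EXTERNAL,cv2.CHAIN_APPROX_NONE)[0]:
        if cv2.contourArea(c)*res*res<amin: continue
        b=cv2.boxPoints(cv2.minAreaRect(c))
        w=np.stack([x1-b[:,1]*res,y1-b[:,0]*res],1)
        e=[w[1]-w[0],w[2]-w[1]]; L=[np.linalg.norm(v) for v in e]; v=e[int(np.argmax(L))]
        out.append((w.mean(0).round(4),np.round([max(L),min(L)],4),round(float(np.arctan(v[1]/v[0])),3)))
    return out
def go(x,y,z,yaw):
    st=arm.get_state(); r,p,a=st['ee_rot']
    d=local(np.array([x,y,z])-st['eef_pos'],st); t=-((yaw-a+np.pi)%(2*np.pi)-np.pi)
    print('shift',d.round(4),'turn',round(t,3),'rows',round(max(np.linalg.norm(d)/.0417,abs(t)/.125),1))
E
python3 - <<'E'
from h import *
for z in (.006,.022):
    a=(0.2,0.85,-.6,.6,.001); o=top('scene',z,*a)
    h,s,v=cv2.split(cv2.cvtColor(o,cv2.COLOR_BGR2HSV))
    m=((s<60)&(v>110)) if z<.01 else ((s>125)&(h<14)&(v>40))
    for r in rects(o,m,.85,.6,.001,.0015): print(z,*r)
go(.5,.2,.25,-.366); go(.50,-.22,.25,.2)
E
```

```text
0.006 [ 0.5727 -0.0283] [0.1192 0.1183] -0.707
0.006 [0.7177 0.3014] [0.0527 0.0481] 0.579
0.022 [ 0.5004 -0.2813] [0.1036 0.0575] 0.245
0.022 [0.5607 0.3971] [0.1014 0.0471] 0.297
0.022 [0.5248 0.2841] [0.2026 0.0522] 0.028
0.022 [ 0.5425 -0.3927] [0.2031 0.0458] -0.027
0.022 [ 0.7264 -0.2379] [0.0889 0.0467] 0.062
0.022 [ 0.7885 -0.0433] [0.0675 0.0384] 1.318
shift [ 0.3954  0.3092 -0.0236] turn 0.0 rows 12.1
shift [ 0.5456  0.7014 -0.0234] turn -0.566 rows 21.3
```

```bash
python3 -m creep '[[0.088,0.395,0.31,-0.024,0],[0.088,0.395,0.31,-0.024,0],[0.088,0.395,0.31,-0.024,0],[0.088,0.395,0.31,-0.024,0],[0.088,0.395,0.31,-0.024,0],[0.088,0.395,0.31,-0.024,0],[0.088,0.395,0.31,-0.024,0],[0.088,0.395,0.31,-0.024,0],[0.088,0.395,0.31,-0.024,0],[0.088,0.395,0.31,-0.024,0],[0.088,0.545,0.7,-0.024,-0.57],[0.088,0.545,0.7,-0.024,-0.57],[0.088,0.545,0.7,-0.024,-0.57],[0.088,0.545,0.7,-0.024,-0.57],[0.088,0.545,0.7,-0.024,-0.57],[0.088,0.545,0.7,-0.024,-0.57],[0.088,0.545,0.7,-0.024,-0.57],[0.088,0.545,0.7,-0.024,-0.57],[0.088,0.545,0.7,-0.024,-0.57],[0.088,0.545,0.7,-0.024,-0.57]]'
python3 - <<'E'
from h import *
print(arm.get_state()['q'].round(3)); go(.40,-.25,.25,.24)
E
```

```text
t: 1.97
eef_pos: [0.492, -0.1348, 0.2503]
ee_rot: [3.142, -0.001, 0.204]
force: [1.5, 0.7, -0.5]
width: 0.0881
gripper_force: 0.0
[ 0.118  0.069 -0.308 -0.    -1.193  1.657]
shift [-0.1135  0.0942  0.0002] turn -0.036 rows 3.5
```

```bash
cat >> h.py <<'E'
def wl(x0,x1,y0,y1,save=None,amin=.0015):
    for z in (.006,.022):
        o=top('wrist',z,x0,x1,y0,y1,.001,save if z>.01 else None)
        h,s,v=cv2.split(cv2.cvtColor(o,cv2.COLOR_BGR2HSV))
        m=((s<60)&(v>110)) if z<.01 else ((s>125)&(h<14)&(v>40))
        for r in rects(o,m,x1,y1,.001,amin): print(z,*r)
E
python3 - <<'E'
from h import *
wl(.3,.85,-.5,.2,'pics/w1.png')
E
```

```text
0.006 [ 0.5725 -0.0274] [0.1192 0.1191] -0.711
0.022 [ 0.4992 -0.2787] [0.1043 0.0592] 0.245
0.022 [ 0.5409 -0.3924] [0.2031 0.0483] -0.025
```

View pics/w1.png

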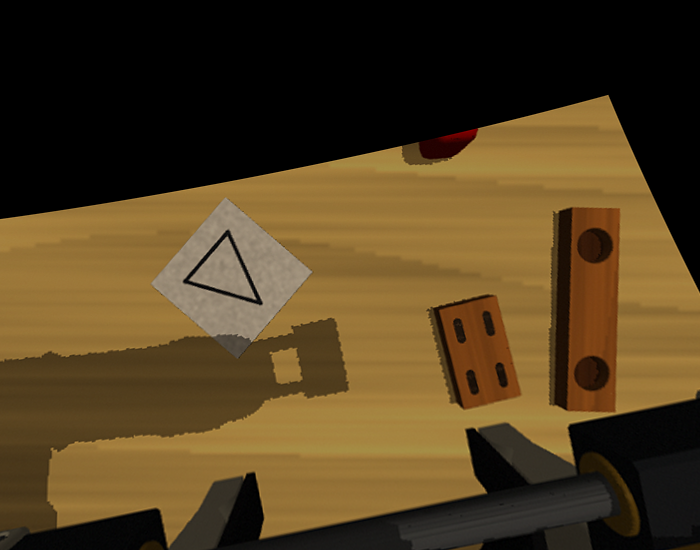

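The wrist view agrees with the scene view. The panel is at (0.5725, -0.0276), with the apex at pixel (262,303) pointing towards -x, -y. The wide rail is at pixel (477,351). Now I'll pick up the wide rail.

```bash
python3 - <<'E'
from h import *
go(.4995,-.279,.10,.245); go(.4995,-.279,.009,.245)
E
```

```text
shift [-0.0203  0.1399  0.1498] turn -0.047 rows 4.9
shift [-0.0202  0.1399  0.2408] turn -0.047 rows 6.7
```

```bash
python3 -m creep '[[0.088,-0.02,0.14,0.1,-0.047],[0.088,-0.02,0.14,0.1,-0.047],[0.088,-0.02,0.14,0.1,-0.047],[0.088,-0.02,0.14,0.1,-0.047],[0.088,-0.02,0.14,0.15,-0.047],[0.088,-0.02,0.14,0.19,-0.047],[0.088,-0.02,0.14,0.22,-0.047],[0.088,-0.02,0.14,0.241,-0.047],[0.088,-0.02,0.14,0.241,-0.047],[0.088,-0.02,0.14,0.241,-0.047],[0.088,-0.02,0.14,0.241,-0.047]]'
```

```text
t: 2.98
eef_pos: [0.5026, -0.274, 0.0105]
ee_rot: [3.14, -0.002, 0.252]
force: [1.2, 0.1, 0.3]
width: 0.0874
gripper_force: 0.0
```

```bash
python3 -m creep '[[0.05,0,0,0,0],[0.05,0,0,0,0],[0.05,0,0,0,0],[0.05,0,0,0,0],[0.05,0,0,0,0],[0.05,0,0,0,0],[0.05,0,0,-0.02,0],[0.05,0,0,-0.05,0],[0.05,0,0,-0.09,0],[0.05,0,0,-0.09,0],[0.05,0,0,-0.09,0]]' 30; python3 - <<'E'
from h import *
go(.6475,.0596,.10,-.711); go(.6475,.0596,.0105,-.711)
E
```

```text
t: 3.9
eef_pos: [0.5027, -0.2742, 0.1013]
ee_rot: [3.139, -0.005, 0.251]
force: [-0.3, -0.3, -2.0]
width: 0.0596
gripper_force: 30.0
shift [ 0.2233 -0.2873  0.0018] turn 0.962 rows 8.7
shift [ 0.2229 -0.2875  0.0913] turn 0.962 rows 9.0
```

```bash
python3 -m creep '[[0.05,0.226,-0.289,0.0,0.962],[0.05,0.226,-0.289,0.0,0.962],[0.05,0.226,-0.289,0.0,0.962],[0.05,0.226,-0.289,0.0,0.962],[0.05,0.226,-0.289,0.0,0.962],[0.05,0.226,-0.289,0.0,0.962],[0.05,0.226,-0.289,0.0,0.962],[0.05,0.226,-0.289,0.0,0.962],[0.05,0.226,-0.289,0.0,0.962],[0.05,0.226,-0.289,0.0,0.962],[0.05,0.226,-0.289,0.0,0.962],[0.05,0.226,-0.289,0.0,0.962],[0.05,0.226,-0.289,0.0,0.962]]'; python3 - <<'E'
from h import *
arm.grab_frame('side'); print(arm.get_state()['eef_pos'],arm.get_state()['width'])
go(.6505,.057,.10,-.711); go(.6505,.057,.0105,-.711)
E
```

```text
t: 4.98
eef_pos: [0.6471, 0.0614, 0.0978]
ee_rot: [3.14, 0.001, -0.711]
force: [0.5, 0.4, -1.0]
width: 0.06
gripper_force: 30.0
[0.647334   0.06110859 0.09817546] 0.05979850884918113
shift [ 0.0051  0.001  -0.0018] turn -0.001 rows 0.1
shift [0.0052 0.0009 0.0877] turn -0.001 rows 2.1
```

```bash
python3 -m creep '[[0.05,0.005,0.001,0.03,0],[0.05,0.005,0.001,0.055,0],[0.05,0.005,0.001,0.075,0],[0.05,0.005,0.001,0.084,0],[0.05,0.005,0.001,0.088,0],[0.05,0.005,0.001,0.088,0],[0.05,0.005,0.001,0.088,0],[0.05,0.005,0.001,0.088,0]]'
```

```text
t: 5.7
eef_pos: [0.6522, 0.0581, 0.0121]
ee_rot: [-3.14, -0.001, -0.711]
force: [1.4, 0.6, 0.1]
width: 0.0597
gripper_force: 30.0
```

```bash
python3 -m creep '[[0.05,0,0,0.0015,0],[0.05,0,0,0.002,0],[0.05,0,0,0.002,0],[0.07,0,0,0.002,0],[0.088,0,0,0.002,0],[0.088,0,0,0.002,0],[0.088,0,0,0.001,0],[0.088,0,0,-0.02,0],[0.088,0,0,-0.05,0],[0.088,0,0,-0.09,0],[0.088,0,0,-0.13,0],[0.088,0,0,-0.17,0],[0.088,0,0,-0.17,0],[0.088,0,0,-0.17,0]]'; python3 - <<'E'
from h import *
arm.grab_frame('side')
go(.47,.33,.25,.29)
E
```

```text
t: 6.87
eef_pos: [0.6529, 0.0587, 0.1843]
ee_rot: [-3.136, -0.003, -0.711]
force: [-0.1, -1.2, -0.4]
width: 0.0878
gripper_force: 0.0
shift [-0.3147 -0.0875 -0.0681] turn -1.001 rows 8.0
```

```bash
python3 -m creep '[[0.088,-0.315,-0.087,-0.068,-1.0],[0.088,-0.315,-0.087,-0.068,-1.0],[0.088,-0.315,-0.087,-0.068,-1.0],[0.088,-0.315,-0.087,-0.068,-1.0],[0.088,-0.315,-0.087,-0.068,-1.0],[0.088,-0.315,-0.087,-0.068,-1.0],[0.088,-0.315,-0.087,-0.068,-1.0],[0.088,-0.315,-0.087,-0.068,-1.0],[0.088,-0.315,-0.087,-0.068,-1.0],[0.088,-0.315,-0.087,-0.068,-1.0],[0.088,-0.315,-0.087,-0.068,-1.0],[0.088,-0.315,-0.087,-0.068,-1.0]]'; python3 - <<'E'
from h import *
arm.grab_frame('side'); arm.grab_frame('side')
wl(.35,.9,-.1,.6,'pics/w2.png')
go(.5600,.3975,.011,.297)
E
```

```text
t: 7.92
eef_pos: [0.4694, 0.3286, 0.2475]
ee_rot: [3.14, 0.002, 0.287]
force: [0.6, 0.1, -0.6]
width: 0.0877
gripper_force: 0.0
0.006 [ 0.5586 -0.0151] [0.1191 0.0835] 0.856
0.022 [0.5578 0.4036] [0.1025 0.0399] 0.341
0.022 [0.5225 0.291 ] [0.2021 0.0479] 0.03
0.022 [0.6451 0.0697] [0.0966 0.0651] -0.709
shift [ 0.1061 -0.0407  0.2373] turn -0.01 rows 6.3
```

View pics/w2.png

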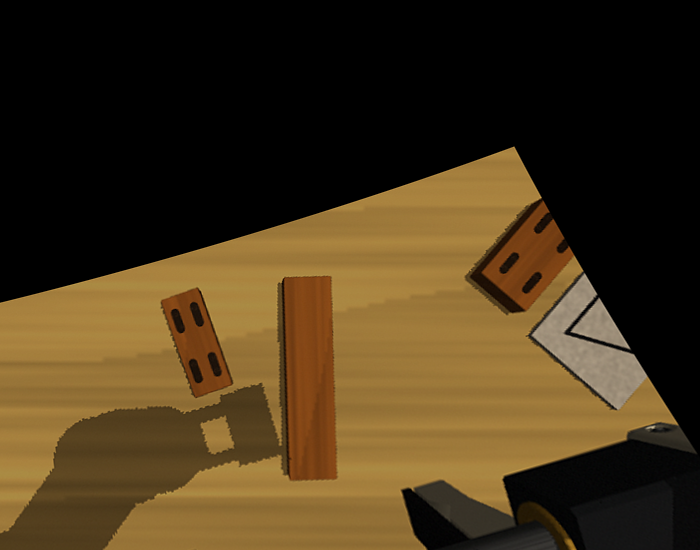

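The view shows the narrow rail at pixel (197,343), the plain stile at (311,378), and the placed wide rail lying parallel to the panel at upper right. Now I'll pick up the narrow rail.

```bash
python3 - <<'E'
from h import *
go(.5585,.4015,.011,.335)
E
```

```text
shift [ 0.1058 -0.045   0.2373] turn -0.048 rows 6.3
```

```bash
python3 -m creep '[[0.076,0.106,-0.045,0.1,-0.048],[0.076,0.106,-0.045,0.1,-0.048],[0.076,0.106,-0.045,0.1,-0.048],[0.076,0.106,-0.045,0.1,-0.048],[0.076,0.106,-0.045,0.14,-0.048],[0.076,0.106,-0.045,0.18,-0.048],[0.076,0.106,-0.045,0.21,-0.048],[0.076,0.106,-0.045,0.23,-0.048],[0.076,0.106,-0.045,0.237,-0.048],[0.076,0.106,-0.045,0.237,-0.048],[0.076,0.106,-0.045,0.237,-0.048]]'; python3 - <<'E'
from h import *
top('wrist',.022,.35,.75,.2,.6,.001,'pics/w3.png'); st=arm.get_state(); print(st['eef_pos'],st['ee_rot'])
E
```

```text
t: 9.03
eef_pos: [0.559, 0.4031, 0.0126]
ee_rot: [3.142, -0.001, 0.337]
force: [0.9, 0.8, 1.9]
width: 0.0757
gripper_force: 0.0
[0.55927796 0.40365394 0.013582  ] [-3.14068150e+00 -2.29153140e-03  3.37102951e-01]
```

View pics/w3.png

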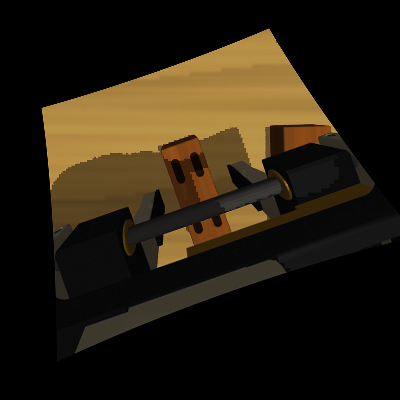

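The rail sits between the fingers, with its far end at (179,141), so it is centred on the TCP. Closing the gripper and lifting.

```bash
python3 -m creep '[[0.03,0,0,0.001,0],[0.03,0,0,0.002,0],[0.03,0,0,0.002,0],[0.03,0,0,0.002,0],[0.03,0,0,0.002,0],[0.03,0,0,0.002,0],[0.03,0,0,0.002,0],[0.03,0,0,-0.02,0],[0.03,0,0,-0.06,0],[0.03,0,0,-0.09,0],[0.03,0,0,-0.09,0],[0.03,0,0,-0.09,0]]' 30; python3 - <<'E'
from h import *
arm.grab_frame('side')
go(.46,.05,.10,-.2);go(.504,-.1072,.10,-.711)
E
```

```text
t: 10.08
eef_pos: [0.559, 0.4041, 0.1044]
ee_rot: [-3.139, -0.004, 0.337]
force: [-0.8, -0.5, -1.3]
width: 0.0395
gripper_force: 30.0
shift [-0.2093  0.3009  0.0019] turn 0.537 rows 8.8
shift [-0.2197  0.4638  0.0017] turn 1.048 rows 12.3
```

```bash
python3 -m creep '[[0.03,-0.22,0.464,0,1.048],[0.03,-0.22,0.464,0,1.048],[0.03,-0.22,0.464,0,1.048],[0.03,-0.22,0.464,0,1.048],[0.03,-0.22,0.464,0,1.048],[0.03,-0.22,0.464,0,1.048],[0.03,-0.22,0.464,0,1.048],[0.03,-0.22,0.464,0,1.048],[0.03,-0.22,0.464,0,1.048],[0.03,-0.22,0.464,0,1.048],[0.03,-0.22,0.464,0,1.048],[0.03,-0.22,0.464,0,1.048],[0.03,-0.22,0.464,0,1.048],[0.03,-0.22,0.464,0,1.048],[0.03,-0.22,0.464,0,1.048],[0.03,-0.22,0.464,0,1.048]]'; python3 - <<'E'
from h import *
arm.grab_frame('side'); print(arm.get_state()['eef_pos'],arm.get_state()['width'])
go(.504,-.1072,.012,-.711)
E
```

```text
t: 11.47
eef_pos: [0.5035, -0.1075, 0.101]
ee_rot: [3.14, 0.001, -0.711]
force: [-0.5, 0.2, -0.9]
width: 0.0396
gripper_force: 30.0
[ 0.50371454 -0.1070307   0.10115748] 0.039572820220174894
shift [ 0.0004 -0.0001  0.0892] turn 0.001 rows 2.1
```

```bash
python3 -m creep '[[0.03,0,0,0.03,0],[0.03,0,0,0.06,0],[0.03,0,0,0.08,0],[0.03,0,0,0.088,0],[0.03,0,0,0.091,0],[0.03,0,0,0.091,0],[0.03,0,0,0.091,0],[0.06,0,0,0.091,0],[0.07,0,0,0.091,0],[0.07,0,0,0.091,0],[0.07,0,0,0.091,0],[0.07,0,0,0.07,0],[0.07,0,0,0.03,0],[0.088,0,0,-0.01,0],[0.088,0,0,-0.05,0],[0.088,0,0,-0.09,0],[0.088,0,0,-0.13,0],[0.088,0,0,-0.15,0],[0.088,0,0,-0.15,0]]'; python3 - <<'E'
from h import *
arm.grab_frame('side')
go(.46,-.30,.25,0)
E
```

```text
t: 13.1
eef_pos: [0.5065, -0.1079, 0.258]
ee_rot: [-3.135, -0.007, -0.71]
force: [1.2, -0.7, -0.6]
width: 0.0876
gripper_force: 0.0
shift [0.0912 0.1754 0.0046] turn -0.711 rows 5.7
```

```bash
python3 -m creep '[[0.088,0.09,0.18,0.005,-0.71],[0.088,0.09,0.18,0.005,-0.71],[0.088,0.09,0.18,0.005,-0.71],[0.088,0.09,0.18,0.005,-0.71],[0.088,0.09,0.18,0.005,-0.71],[0.088,0.09,0.18,0.005,-0.71],[0.088,0.09,0.18,0.005,-0.71],[0.088,0.09,0.18,0.005,-0.71],[0.088,0.09,0.18,0.005,-0.71]]'; python3 - <<'E'
from h import *
arm.grab_frame('side'); arm.grab_frame('side')
wl(.35,.9,-.55,.15,'pics/w4.png')
go(.541,-.3924,.011,-.02)
E
```

```text
t: 13.9
eef_pos: [0.4542, -0.3027, 0.2458]
ee_rot: [-3.141, 0.002, -0.003]
force: [0.6, 0.2, 0.2]
width: 0.0874
gripper_force: 0.0
0.006 [ 0.5726 -0.0272] [0.1196 0.1194] 0.86
0.022 [ 0.5068 -0.1083] [0.1072 0.0396] -0.71
0.022 [ 0.541  -0.3924] [0.2025 0.0485] -0.023
shift [0.0861 0.0903 0.2357] turn 0.019 rows 6.4
```

View pics/w4.png

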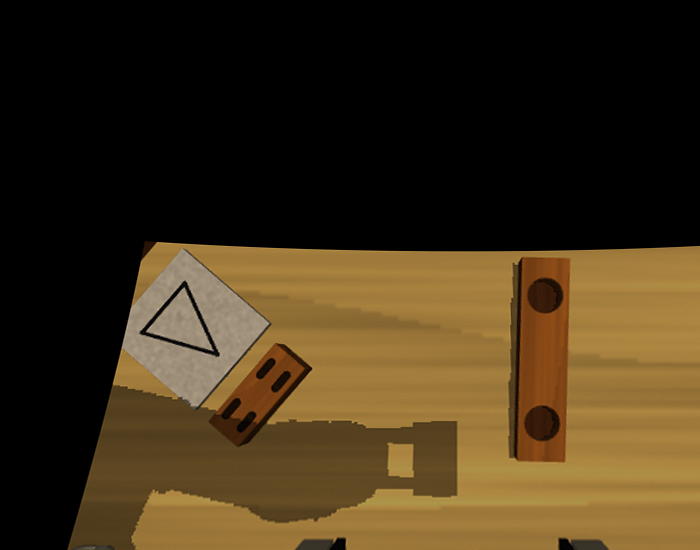

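The narrow rail lies parallel at the panel's apex edge (pixel (260,395)), and the hinge stile is at (543,360). Now I'll pick up the hinge stile.

```bash
python3 -m creep '[[0.08,0.086,0.09,0.1,0.02],[0.08,0.086,0.09,0.1,0.02],[0.08,0.086,0.09,0.1,0.02],[0.08,0.086,0.09,0.1,0.02],[0.08,0.086,0.09,0.14,0.02],[0.08,0.086,0.09,0.18,0.02],[0.08,0.086,0.09,0.21,0.02],[0.08,0.086,0.09,0.228,0.02],[0.08,0.086,0.09,0.236,0.02],[0.08,0.086,0.09,0.236,0.02],[0.08,0.086,0.09,0.236,0.02],[0.08,0.086,0.09,0.236,0.02]]'
```

```text
t: 15.1
eef_pos: [0.5421, -0.3932, 0.0128]
ee_rot: [3.14, -0.003, -0.02]
force: [-0.6, -0.0, 0.4]
width: 0.08
gripper_force: 0.0
```

```bash
python3 -m creep '[[0.03,0,0,0.001,0],[0.03,0,0,0.002,0],[0.03,0,0,0.002,0],[0.03,0,0,0.002,0],[0.03,0,0,0.002,0],[0.03,0,0,0.002,0],[0.03,0,0,0.002,0],[0.03,0,0,-0.02,0],[0.03,0,0,-0.06,0],[0.03,0,0,-0.1,0],[0.03,0,0,-0.14,0],[0.03,0,0,-0.14,0],[0.03,0,0,-0.14,0]]' 40; python3 - <<'E'
from h import *
arm.grab_frame('side')
go(.6551,-.0987,.15,.86)
E
```

```text
t: 16.18
eef_pos: [0.5422, -0.3934, 0.154]
ee_rot: [3.14, -0.006, -0.021]
force: [-0.4, 0.8, -3.2]
width: 0.0475
gripper_force: 40.0
shift [ 0.108  -0.2964  0.0017] turn -0.881 rows 7.6
```

```bash
python3 -m creep '[[0.03,0.108,-0.296,0,-0.881],[0.03,0.108,-0.296,0,-0.881],[0.03,0.108,-0.296,0,-0.881],[0.03,0.108,-0.296,0,-0.881],[0.03,0.108,-0.296,0,-0.881],[0.03,0.108,-0.296,0,-0.881],[0.03,0.108,-0.296,0,-0.881],[0.03,0.108,-0.296,0,-0.881],[0.03,0.108,-0.296,0,-0.881],[0.03,0.108,-0.296,0,-0.881],[0.03,0.108,-0.296,0,-0.881],[0.03,0.108,-0.296,0,-0.881]]'; python3 - <<'E'
from h import *
arm.grab_frame('side'); print(arm.get_state()['eef_pos'],arm.get_state()['width'])
go(.6551,-.0987,.012,.86)
E
```

```text
t: 17.23
eef_pos: [0.6539, -0.1, 0.1497]
ee_rot: [-3.14, 0.001, 0.859]
force: [0.9, -0.5, -1.2]
width: 0.0478
gripper_force: 40.0
[ 0.65409638 -0.1002388   0.15005848] 0.0476262955686875
shift [ 2.000e-03 -1.000e-04  1.381e-01] turn -0.001 rows 3.3
```

```bash
python3 -m creep '[[0.03,0,0,0.03,0],[0.03,0,0,0.07,0],[0.03,0,0,0.1,0],[0.03,0,0,0.125,0],[0.03,0,0,0.136,0],[0.03,0,0,0.14,0],[0.03,0,0,0.14,0],[0.03,0,0,0.14,0],[0.06,0,0,0.14,0],[0.07,0,0,0.14,0],[0.07,0,0,0.14,0],[0.07,0,0,0.14,0],[0.07,0,0,0.12,0],[0.07,0,0,0.08,0],[0.088,0,0,0.04,0],[0.088,0,0,0,0],[0.088,0,0,-0.04,0],[0.088,0,0,-0.08,0],[0.088,0,0,-0.1,0],[0.088,0,0,-0.1,0]]'; python3 - <<'E'
from h import *
arm.grab_frame('side')
go(.43,.24,.25,.03)
E
```

```text
t: 18.95
eef_pos: [0.6574, -0.0994, 0.2583]
ee_rot: [3.133, -0.007, 0.861]
force: [0.1, 0.8, 0.4]
width: 0.0874
gripper_force: 0.0
shift [ 0.1096 -0.3926  0.0035] turn 0.831 rows 9.8
```

```bash
python3 -m creep '[[0.088,0.11,-0.393,0.003,0.83],[0.088,0.11,-0.393,0.003,0.83],[0.088,0.11,-0.393,0.003,0.83],[0.088,0.11,-0.393,0.003,0.83],[0.088,0.11,-0.393,0.003,0.83],[0.088,0.11,-0.393,0.003,0.83],[0.088,0.11,-0.393,0.003,0.83],[0.088,0.11,-0.393,0.003,0.83],[0.088,0.11,-0.393,0.003,0.83],[0.088,0.11,-0.393,0.003,0.83],[0.088,0.11,-0.393,0.003,0.83],[0.088,0.11,-0.393,0.003,0.83],[0.088,0.11,-0.393,0.003,0.83]]'; python3 - <<'E'
from h import *
arm.grab_frame('side'); arm.grab_frame('side')
wl(.35,.9,-.25,.45,'pics/w5.png')
go(.5225,.29,.011,.03)
E
```

```text
t: 20.08
eef_pos: [0.4278, 0.2411, 0.2472]
ee_rot: [3.141, 0.001, 0.033]
force: [0.5, -0.4, -0.8]
width: 0.0877
gripper_force: 0.0
0.006 [ 0.5721 -0.0268] [0.1191 0.119 ] -0.712
0.022 [ 0.488 -0.09 ] [0.0583 0.0396] -0.702
0.022 [0.5219 0.2898] [0.201  0.0481] 0.027
0.022 [0.6113 0.0775] [0.0733 0.0391] -1.513
shift [ 0.095  -0.0477  0.2364] turn -0.001 rows 6.2
```

View pics/w5.png

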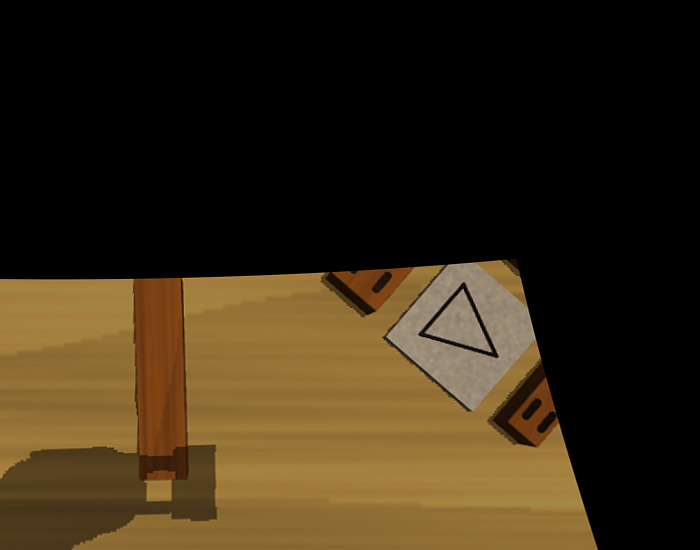

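The plain stile is fully in view at (160,378), and the panel and its neighbouring parts are undisturbed. Now I'll pick up the plain stile.

```bash
python3 -m creep '[[0.08,0.095,-0.048,0.1,0],[0.08,0.095,-0.048,0.1,0],[0.08,0.095,-0.048,0.1,0],[0.08,0.095,-0.048,0.1,0],[0.08,0.095,-0.048,0.14,0],[0.08,0.095,-0.048,0.18,0],[0.08,0.095,-0.048,0.21,0],[0.08,0.095,-0.048,0.228,0],[0.08,0.095,-0.048,0.237,0],[0.08,0.095,-0.048,0.237,0],[0.08,0.095,-0.048,0.237,0],[0.03,0.095,-0.048,0.237,0],[0.03,0.095,-0.048,0.237,0],[0.03,0.095,-0.048,0.237,0],[0.03,0.095,-0.048,0.237,0],[0.03,0.095,-0.048,0.237,0],[0.03,0.095,-0.048,0.237,0],[0.03,0.095,-0.048,0.237,0]]'
python3 - <<'E'
from h import *
go(.4899,.0435,.1,.86)
E
```

```text
t: 21.78
eef_pos: [0.5223, 0.2916, 0.0114]
ee_rot: [-3.141, -0.0, 0.03]
force: [-1.6, -1.1, 5.8]
width: 0.0476
gripper_force: 40.0
shift [-0.0399  0.2469 -0.0887] turn -0.83 rows 6.6
```

```bash
python3 -m creep '[[0.03,0,0,-0.02,0],[0.03,0,0,-0.06,0],[0.03,0,0,-0.09,0],[0.03,0,0,-0.09,0],[0.03,-0.04,0.247,-0.09,-0.83],[0.03,-0.04,0.247,-0.09,-0.83],[0.03,-0.04,0.247,-0.09,-0.83],[0.03,-0.04,0.247,-0.09,-0.83],[0.03,-0.04,0.247,-0.09,-0.83],[0.03,-0.04,0.247,-0.09,-0.83],[0.03,-0.04,0.247,-0.09,-0.83],[0.03,-0.04,0.247,-0.09,-0.83],[0.03,-0.04,0.247,-0.09,-0.83],[0.03,-0.04,0.247,-0.09,-0.83],[0.03,-0.04,0.247,-0.09,-0.83],[0.03,-0.04,0.247,-0.09,-0.83]]'; python3 - <<'E'
from h import *
arm.grab_frame('side'); print(arm.get_state()['eef_pos'],arm.get_state()['width'])
go(.4899,.0435,.011,.86)
E
```

```text
t: 23.12
eef_pos: [0.4899, 0.0443, 0.1007]
ee_rot: [-3.142, 0.0, 0.86]
force: [-0.1, -0.3, -1.4]
width: 0.0474
gripper_force: 40.0
[0.48984141 0.0442336  0.10068406] 0.047389841686539924
shift [-0.0005  0.0005  0.0897] turn 0.001 rows 2.2
```

```bash
python3 -m creep '[[0.03,0,0,0.03,0],[0.03,0,0,0.06,0],[0.03,0,0,0.08,0],[0.03,0,0,0.088,0],[0.03,0,0,0.091,0],[0.03,0,0,0.091,0],[0.03,0,0,0.091,0],[0.06,0,0,0.091,0],[0.07,0,0,0.091,0],[0.07,0,0,0.091,0],[0.07,0,0,0.091,0],[0.07,0,0,0.07,0],[0.07,0,0,0.03,0],[0.088,0,0,-0.01,0],[0.088,0,0,-0.05,0],[0.088,0,0,-0.09,0],[0.088,0,0,-0.13,0],[0.088,0,0,-0.17,0],[0.088,0,0,-0.18,0],[0.088,0,0,-0.18,0]]'; python3 - <<'E'
from h import *
arm.grab_frame('side')
go(.43,-.03,.36,0)
E
```

```text
t: 24.83
eef_pos: [0.4915, 0.0438, 0.2852]
ee_rot: [3.138, -0.007, 0.86]
force: [-0.2, 0.0, -0.2]
width: 0.0877
gripper_force: 0.0
shift [-0.0949  0.0024 -0.0777] turn 0.86 rows 6.9
```

```bash
python3 -m creep '[[0.088,-0.095,0,-0.078,0.86],[0.088,-0.095,0,-0.078,0.86],[0.088,-0.095,0,-0.078,0.86],[0.088,-0.095,0,-0.078,0.86],[0.088,-0.095,0,-0.078,0.86],[0.088,-0.095,0,-0.078,0.86],[0.088,-0.095,0,-0.078,0.86],[0.088,-0.095,0,-0.078,0.86],[0.088,-0.095,0,-0.078,0.86],[0.088,-0.095,0,-0.078,0.86]]'; python3 - <<'E'
from h import *
arm.grab_frame('side'); arm.grab_frame('side')
print(arm.get_state()['eef_pos'])
wl(.3,.9,-.35,.35,'pics/w6.png')
o=top('scene',.022,.3,.9,-.35,.35,.001,'pics/top6.png')
h,s,v=cv2.split(cv2.cvtColor(o,cv2.COLOR_BGR2HSV))
for r in rects(o,(s>125)&(h<14)&(v>40),.9,.35,.001,.0015): print('scene',*r)
E
```

```text
t: 25.72
eef_pos: [0.4276, -0.0287, 0.3581]
ee_rot: [3.141, 0.001, 0.004]
force: [-0.2, -0.5, -0.5]
width: 0.0875
gripper_force: 0.0
[ 0.42767956 -0.02864284  0.35844591]
0.006 [ 0.5721 -0.0269] [0.119  0.1189] 0.858
0.022 [ 0.5053 -0.105 ] [0.1023 0.0397] -0.712
0.022 [0.491  0.0428] [0.2019 0.0484] 0.858
0.022 [ 0.6292 -0.1301] [0.1221 0.0483] 0.866
0.022 [0.6392 0.0673] [0.0841 0.0631] -0.709
scene [ 0.509 -0.108] [0.1054 0.0383] -0.711
scene [0.4949 0.0393] [0.1992 0.0544] 0.852
scene [0.6506 0.0594] [0.1067 0.0557] -0.712
scene [ 0.6585 -0.1031] [0.2004 0.0512] 0.853
scene [ 0.7263 -0.2379] [0.0889 0.0468] 0.061
scene [ 0.7889 -0.0434] [0.0677 0.0386] 1.333
```

View pics/w6.png

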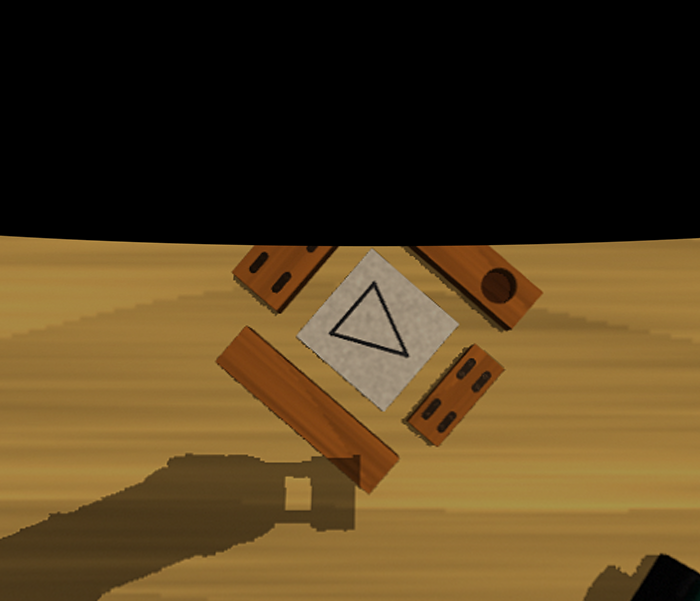

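The final view shows all four parts parallel to and centred on the panel's edges: wide rail (285,275), plain stile (308,410), narrow rail (454,395), hinge stile (475,290). In the panel frame, x/y offsets are:
- **Narrow rail:** +103 mm / 0 mm
- **Wide rail:** -117 mm / +2 mm
- **Hinge stile:** +1 mm / about +110 mm
- **Plain stile:** 0 mm / -107 mm

All of these are inside the tolerances.

```bash
python3 -c "
from station import arm
print(arm.job_done())"
```

```text
the job is handed in; nothing more can be done
None
```

All four frame parts are laid out around the panel and the job is handed in at about 26 s of the 112 s allowed; the last camera check put every part within tolerance, but the hand-in returned no verdict.

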